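# Index the seed carousel and slide the green tin into its bay

## Task

The green-lidded seed tin waits in the grey loading tray beside the seed carousel. Turn the carousel, which has black posts to push it round by, until the empty bay with the green marks faces the tray's channel squarely, then slide the tin, without lifting or tipping it, down the channel into that bay until it is home against the hub. Leave the bay facing the channel and everything else on the desk where it is.

Things in the scene. Friction and masses are not known exactly. Their poses are not given: they have to be found in the camera images.
- base: Fixed foot of the carousel together with the grey loading tray. Origin on the carousel's vertical axis, at desk level; z up. The tray lies on its -y side: the tin is pushed from there along the base's +y, at x = 0, into the carousel.
- tray_middle (a point): Middle of the tray's wide part, on its floor: 11 mm above the desk, 250 mm from the axis. Aluminium rails (tops 26 mm above the desk) stand at both sides, 120 mm apart inside, from 302 to 205 mm from the axis; the tray is open at the far end, 302 mm out. From 205 to 160 mm the rails draw in as a funnel to 68 mm apart.
- channel_mouth (a point): Inner end of the tray's straight channel, on its floor: 11 mm above the desk, 126 mm from the axis, right at the carousel's rim. The channel is 68 mm wide and runs from 160 to 126 mm from the axis, with rails 26 mm above the desk.
- carousel (a joint): Turn of the carousel about the vertical axis through the base's origin, rad; grows anticlockwise seen from above; 0 or 6.283 = the green bay faces the channel. Stops at -12.6 and 12.6. Light friction (about 1.5 N at a post); it stays where it is left. White disc, 240 mm diameter, top 10 mm above the desk, with four bays 90 degrees apart.
- hub_top (a point): Centre of the top of the grey round hub, 52 mm above the desk, on the axis (its screw reaches 62 mm). Hub 100 mm diameter; on it lies a coloured tile for each bay, and an inlay of that colour in the bay's floor. Anticlockwise from above: green (empty), blue (blue-lidded tin, fixed in it), red (empty), yellow (yellow-lidded tin, fixed). The fixed tins reach 44 mm above the desk.
- post (a point): Top of one of the four black push posts of the carousel, the one 45 degrees anticlockwise (from above) of the green bay; the others follow every 90 degrees, midway between bays. Round, 14 mm diameter, 105 mm from the axis, top 76 mm above the desk.
- bay_green (a point): On the carousel, centre of the floor of the green-marked bay where the tin stands when home against the hub: 80.5 mm from the axis, 10 mm above the desk. Each bay is 70 mm wide between aluminium dividers (tops 28 mm above the desk), open on top and at the rim, closed inside by the hub.
- load_point (a point): Fixed on the base, 80.5 mm from the axis towards the channel and 10 mm above the desk: where point bay_green lies when the green bay faces the channel squarely.
- seed_tin: Loose round seed tin, silver with a green lid, 59 mm diameter, 34 mm high, about 60 g, standing in the wide part of the tray. Origin at the centre of its underside; z up. Being round, it slips aside from a single narrow fingertip that pushes off its centre line; two fingertips some 20 mm apart behind it keep it straight.
- jar_upturned: Bystander: empty white glass jar, 84 mm diameter, 165 mm high, upside down. Origin at the centre of its underside.
- tape_roll: Bystander: roll of pale tape, 104 mm diameter, 25 mm high, lying flat. Origin at the centre of its underside.
- soil_brush: Bystander: flat brush with a wooden handle, 196 mm long, lying. Origin under its middle.
- bowl_wood: Bystander: small wooden bowl, 100 mm diameter, 40 mm high. Origin at the centre of its underside.
- marker_red: Bystander: red felt marker, 134 mm long, lying. Origin under its middle.
Not all that is in view belongs to the job. There is more than one size of the seed_tin; the one meant has the size given above.

How it is judged:
By the outcome, as a careful person would: the job done as asked, in the order asked, and still so for the second after the job is handed in, with the robot touching nothing.
It also fails if it takes over 54 s, if anything falls off the work surface, if the arm or the gripper's body presses on something with over 40 N, if the wrist force passes 120 N, or if a joint passes its speed limit or range.

## Robot

A 6-joint arm with a two-finger parallel gripper is mounted at the origin on the work surface; the furniture and walls round the work are solid. World frame = base frame: x ahead of the robot, y to its left, z up, the work surface at z = 0. Lengths are in m, angles in rad, forces in N, time in s.
With the tool pointing down it reaches from about 0.35 to 0.875 m from the base axis. Payload 4.2 kg.
Tool frame: the origin (TCP) lies on the centre line of the jaws, within the pads' length; the fingertips stand 17 mm ahead of it and the grasp point (between the pads) lies 2 mm behind it (ctrl.finger_overhang is the z of the fingertips in the tool frame, in m); z points along the fingers, y is the direction in which the jaws open and shut (so a half turn about z gives the same grasp; the last joint's range is limited). The gripper opens to 87 mm and grips with 3 to 60 N. Pads are 19 mm wide; open, the fingers measure 117 mm over their backs; the gripper's body (75 mm by 190 mm) begins 51 mm behind the grasp point.
Start: joints at [-0.977, 0.385, 0.008, 0, -1.194, -0.259], TCP at [0.205, -0.59, 0.24] pointing down, gripper open.
Joint ranges: [-3.14, 3.14], [-1.21, 2.06], [-1.07, 1.41], [-3.16, 2.05], [-2.99, -0.16], [-3.1, 3.1]. Speed limits (rad/s): [2.79, 2.79, 3.14, 3.14, 3.14, 3.14].

## Interface

Orientations are given as a rotation vector (axis times angle).
In Python, from plant import ctrl gives the robot as it stands.
- The arm moves only by the tool jog_arm, never from a script. Its arguments are lists of equal length, an entry for each row: "travel": the shift along the world's x, y, z in mm, a list of three; "delta_rot": the turn, a rotation vector about the world's x, y, z in degrees, a list of three. In form: {"travel": [[x, y, z], ...], "delta_rot": [[ax, ay, az], ...]}. A call has 1 to 20 rows; each row shifts and turns the commanded pose from where the row before left it; what a row does not reach is not made up. A row lasts 1/10 s, in which the tool goes at most 50 mm and 8.59 degrees, less where a joint would pass 70% of its speed; a pose out of reach is approached as far as the arm can. A call with a gripper value outside its range is refused whole. "gripper" is the opening, from 0 (shut) to 1 (fully open), set as the call begins (left out, the last holds). The fingers move at their own pace and stop on an object; the grip force is fixed at half the most. Time passes only in rows, so rows that do not move let the fingers close. It gives the time, the measured TCP pose, the force and the opening at its end, in the units of the state.
- ctrl.state(): the state, without advancing time (a new reading comes with each control period).
- ctrl.read_camera(name): name is "scene" or "top" or "wrist"; returns the picture (384x512x3 uint8, red, green, blue); there is no depth.
- ctrl.get_calibration(name): a dict with "vfov" (degrees; the focal length in pixels is half the picture's height over the tangent of half this angle, whatever the lens; pixels are square), "cx", "cy" (the principal point, pixels), "xyz" and "orientation" of the camera in the world. Camera axes: x right, y up, looking along -z (the intrinsics and any distortion apply to the point x, -y, -z); pixel columns grow to the right and rows downward; lengths in m; the calibration is good to about 2 mm. A picture is of the moment at which its call begins: read the wrist's pose just before it. get_calibration takes no time and is no camera call; for the wrist camera it gives the pose at the moment of the call.
- ctrl.hand_in(): hands the job in, once; it reports no verdict.
The state is a dict: "time_s": time; "joint_pos": joint angles; "joint_vel": joint speeds; "joint_torque": joint torques, N m; "ee_pos": TCP position; "tcp_rot": TCP orientation; "contact_force": force on the tool from outside, world axes, zero at the start; "ft_torque": the same for the moment, N m; "width": finger opening in m.
Only numpy, scipy, OpenCV 4.12 (cv2) and the standard library are available. Lean on these libraries where they do the work, as an engineer would, in place of code of your own. Each camera call takes 0.05 s, during which the arm holds its last target. There are 200 camera calls.

## Working session

There is one attempt and no reset: what is moved stays moved. The work goes in short steps, Python scripts to look and compute and a tool call to move; the robot and the scene stay as the last step left them, time stands still between calls to the robot, and variables do not carry over. Pictures are saved under pics/ and viewed, about 8 in all and at most 12, crops included, and the job is handed in when it is done.

Besides the shell and the picture viewer there is one more tool, called in YAML: its name, and indented under it one key for each argument. jog_arm: Moves the arm, as the interface text tells. Its arguments: {"type":"object","properties":{"travel":{"type":"array"},"delta_rot":{"type":"array"},"gripper":{"type":"number"}},"required":["travel","delta_rot"]}

```bash
mkdir -p pics; python3 - <<'E'
from plant import ctrl
import cv2
for n in("top","scene"):
    c=ctrl.get_calibration(n);print(n,c)
    cv2.imwrite(f"pics/{n}0.png",cv2.resize(ctrl.read_camera(n)[:,:,::-1],(800,600),interpolation=cv2.INTER_CUBIC))
print(ctrl.state(),ctrl.finger_overhang)
E
```

```text
top {'vfov': 42.80287073489797, 'cx': 257.71089702445516, 'cy': 191.4145529614492, 'xyz': array([0.32316651, 0.06006899, 1.39421241]), 'orientation': array([ 0.12712968, -0.09991147, -1.59030277])}
scene {'vfov': 47.56984171147852, 'cx': 257.0599614419109, 'cy': 184.74803396114163, 'xyz': array([-0.30314819,  0.50700704,  0.79464653]), 'orientation': array([ 0.54861733, -0.93415451, -1.89110037])}
{'time_s': 0.1, 'joint_pos': array([-9.77383823e-01,  3.85458823e-01,  6.77250539e-03, -4.37017736e-04,
       -1.19400311e+00, -2.58585908e-01]), 'joint_vel': array([-7.05055347e-05, -3.15053334e-03,  2.20875377e-03,  7.43948855e-04,
       -1.58041501e-03, -2.03126997e-03]), 'joint_torque': array([-6.85513187e-04, -3.91689241e+01,  1.87935251e+01,  4.23187584e+00,
        1.34957748e-02, -7.62407626e-05]), 'ee_pos': array([ 0.20522237, -0.5898127 ,  0.23858516]), 'tcp_rot': array([ 5.23172472e-01, -3.09730451e+00, -2.97118523e-03]), 'contact_force': array([ 0.25818495, -0.53217786,  0.29462846]), 'ft_torque': array([ 0.00374862,  0.01094717, -0.01080155]), 'width': 0.08698121324839517} 0.017
```

View pics/top0.png

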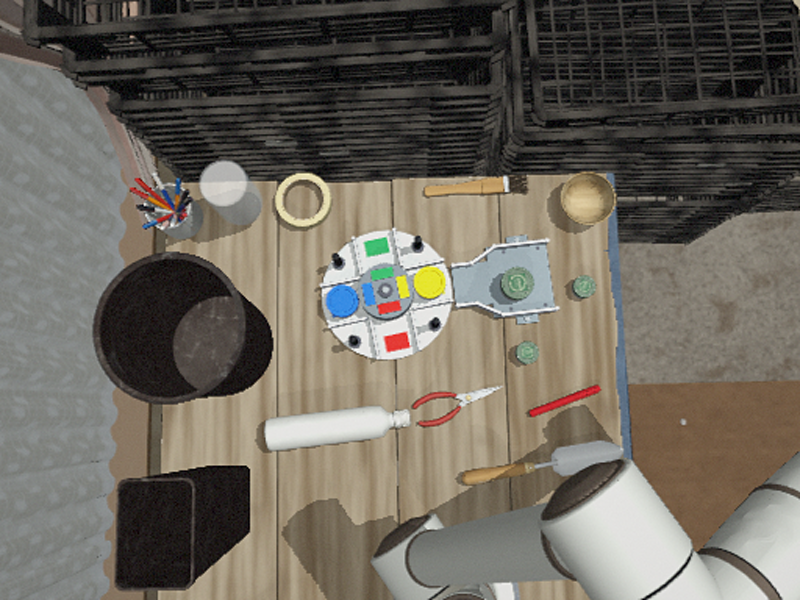

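View pics/scene0.png

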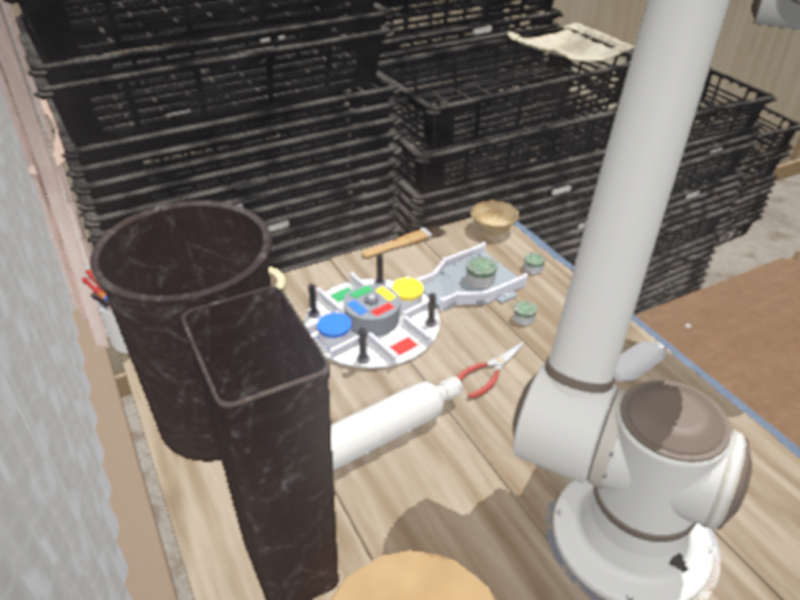

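The top view shows the carousel at about (387,290), with the green bay facing image-up, and the tray to its right with the large tin at (517,283). The small tins are decoys. I'll enlarge it to get accurate pixel positions.

```bash
cat > h.py <<'E'
from plant import ctrl
import numpy as np, cv2
from scipy.spatial.transform import Rotation as R
def ray(c,u,v):
    f=192/np.tan(np.radians(c['vfov'])/2)
    return R.from_rotvec(c['orientation']).apply([(u-c['cx'])/f,-(v-c['cy'])/f,-1])
def px2w(c,u,v,z):
    d=ray(c,u,v);o=np.array(c['xyz']);return o+d*(z-o[2])/d[2]
def w2px(c,p):
    f=192/np.tan(np.radians(c['vfov'])/2)
    q=R.from_rotvec(c['orientation']).inv().apply(np.array(p)-c['xyz']);return c['cx']+f*q[0]/-q[2],c['cy']-f*q[1]/-q[2]
def crop(n,u0,v0,u1,v1,s,name):
    im=ctrl.read_camera(n)[v0:v1,u0:u1,::-1]
    cv2.imwrite(f"pics/{name}.png",cv2.resize(im,None,fx=s,fy=s,interpolation=cv2.INTER_CUBIC))
E
python3 - <<'E'
from h import *
crop("top",200,140,360,240,5,"c1")
E
```

```text
(no output)
```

View pics/c1.png

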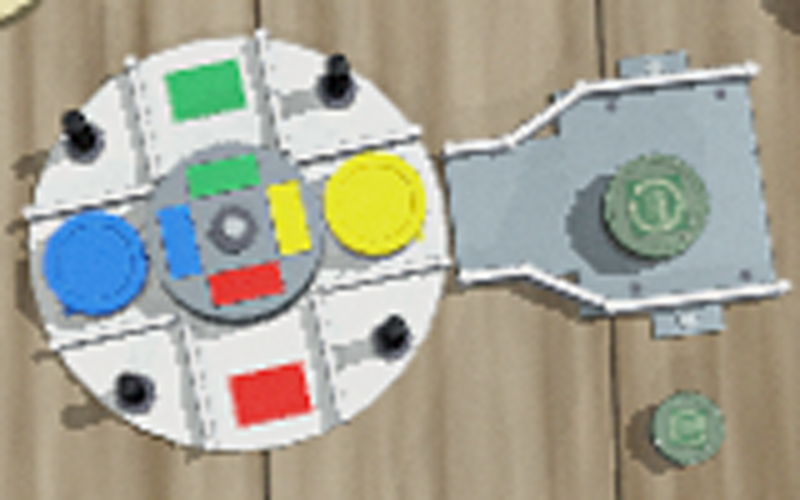

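```bash
python3 - <<'E'
from h import *
c=ctrl.get_calibration("top")
g=lambda x,y,z:px2w(c,(x+.5)/5-.5+200,(y+.5)/5-.5+140,z)[:2]
P={k:g(*v) for k,v in dict(screw=(234,227,.062),yel=(376,203,.044),blue=(97,263,.044),tin=(657,206,.045),gin=(205,90,.010),rin=(270,394,.010),
p1=(336,64,.076),p2=(75,121,.076),ru=(753,69,.026),rl=(785,288,.026),cu=(450,147,.026),cl=(463,278,.026),wu=(583,86,.026),wl=(607,305,.026)).items()}
for k in P:print(k,P[k].round(4))
cen=(P['yel']+P['blue'])/2;print('cen',cen,(P['gin']+P['rin'])/2)
a=lambda d:np.degrees(np.arctan2(d[1],d[0])).round(2)
print('axis from tray',a((P['cu']+P['cl'])-(P['ru']+P['rl'])),a(P['cu']+P['cl']-0-2*0-(P['wu']+P['wl'])),'to centre',a(2*cen-(P['ru']+P['rl'])))
print('rails',a(P['wu']-P['ru']),a(P['wl']-P['rl']))
print('green',a(P['gin']-P['rin']),'blue-yel',a(P['blue']-P['yel']))
for k in('p1','p2','tin'):print(k,np.linalg.norm(P[k]-cen),a(P[k]-cen))
w=ctrl.get_calibration("wrist");print(w, ctrl.state()['ee_pos'], R.from_rotvec(ctrl.state()['tcp_rot']).as_matrix().round(3))
E
```

```text
screw [0.5354 0.1118]
yel [0.5499 0.033 ]
blue [0.5198 0.1893]
tin [ 0.5442 -0.1233]
gin [0.6241 0.1292]
rin [0.4474 0.0952]
p1 [0.6225 0.0536]
p2 [0.5942 0.1976]
ru [ 0.6249 -0.1837]
rl [ 0.4989 -0.1956]
cu [ 0.5841 -0.0102]
cl [ 0.5089 -0.0152]
wu [ 0.6175 -0.0869]
wl [ 0.4917 -0.0955]
cen [0.5348166  0.11115229] [0.53573156 0.11217343]
axis from tray 94.99 95.89 to centre 95.15
rails 94.38 94.15
green 10.89 blue-yel 100.9
p1 0.10493357508603227 -33.29
p2 0.10487766027584497 55.52
tin 0.23466974471740523 -87.71
{'vfov': 58.05600433452485, 'cx': 258.5696147849263, 'cy': 192.5043653503966, 'xyz': array([ 0.13765832, -0.61369279,  0.38279272]), 'orientation': array([-0.17801861, -0.25389677,  1.89227118])} [ 0.20523772 -0.58989411  0.23872822] [[-0.945 -0.328 -0.001]
 [-0.328  0.945  0.002]
 [ 0.     0.002 -1.   ]]
```

jog_arm:
  travel:
    - [19.4,39.4,0]
    - [19.4,39.4,0]
    - [19.4,39.4,0]
    - [19.4,39.4,0]
    - [19.4,39.4,0]
    - [19.4,39.4,0]
    - [19.4,39.4,0]
    - [19.4,39.4,0]
    - [19.4,39.4,0]
    - [19.4,39.4,0]
    - [19.4,39.4,0]
    - [19.4,39.4,0]
    - [19.4,39.4,0]
    - [19.4,39.4,0]
    - [19.4,39.4,0]
    - [19.4,39.4,0]
    - [19.4,39.4,0]
    - [19.4,39.4,0]
    - [19.4,39.4,0]
    - [19.4,39.4,0]
  delta_rot:
    - [0,0,8.5]
    - [0,0,8.5]
    - [0,0,8.5]
    - [0,0,8.5]
    - [0,0,8.5]
    - [0,0,8.5]
    - [0,0,8.5]
    - [0,0,8.5]
    - [0,0,8.5]
    - [0,0,8.5]
    - [0,0,8.5]
    - [0,0,8.5]
    - [0,0,8.5]
    - [0,0,8.5]
    - [0,0,8.5]
    - [0,0,8.5]
    - [0,0,8.5]
    - [0,0,8.5]
    - [0,0,8.5]
    - [0,0,8.5]
  gripper: 0.55

```text
time_s: 2.15
ee_pos: [0.5937, 0.1994, 0.2392]
tcp_rot: [3.131, 0.261, -0.001]
contact_force: [-0.2, -0.5, -0.3]
width: 0.0478
```

jog_arm:
  travel:
    - [0,0,0]
    - [0,0,0]
    - [0,0,-10]
    - [0,0,-25]
    - [0,0,-25]
    - [0,0,-25]
    - [0,0,0]
    - [0,0,0]
  delta_rot:
    - [0,0,7.8]
    - [0,0,7.8]
    - [0,0,7.8]
    - [0,0,7.8]
    - [0,0,7.8]
    - [0,0,7.6]
    - [0,0,0]
    - [0,0,0]

```text
time_s: 2.95
ee_pos: [0.5936, 0.1977, 0.1546]
tcp_rot: [2.778, 1.466, -0.001]
contact_force: [0.4, -0.3, -0.0]
width: 0.0476
```

```bash
cat >> h.py <<'E'
def st():
    s=ctrl.state();m=R.from_rotvec(s['tcp_rot']).as_matrix()
    print('t',s['time_s'],'pos',s['ee_pos'].round(4),'yaw_y',np.degrees(np.arctan2(m[1,1],m[0,1])).round(2),'z',m[:,2].round(3),'F',s['contact_force'].round(1),'w',s['width'].round(4),'j6',s['joint_pos'][5].round(2))
E
python3 - <<'E'
from h import *
st()
cv2.imwrite("pics/w1.png",ctrl.read_camera("wrist")[:,:,::-1])
c=ctrl.get_calibration("wrist")
p=np.array([.5942,.1982,.076]);print(w2px(c,p), w2px(c,[.535,.1115,.062]))
E
```

```text
Traceback (most recent call last):
  File "h.py", line 17, in st
    print('t',s['time_s'],'pos',s['ee_pos'].round(4),'yaw_y',np.degrees(np.arctan2(m[1,1],m[0,1])).round(2),'z',m[:,2].round(3),'F',s['contact_force'].round(1),'w',s['width'].round(4),'j6',s['joint_pos'][5].round(2))
                                                                                                                                                                    ^^^^^^^^^^^^^^^^
AttributeError: 'float' object has no attribute 'round'
```

```bash
sed -i "s/s\['width'\].round(4)/round(s['width'],4)/" h.py
python3 - <<'E'
from h import *
st()
cv2.imwrite("pics/w1.png",ctrl.read_camera("wrist")[:,:,::-1])
c=ctrl.get_calibration("wrist")
p=np.array([.5942,.1982,.076]);print(w2px(c,p), w2px(c,[.535,.1115,.062]))
E
```

```text
t 2.95 pos [0.5936 0.1977 0.1546] yaw_y -34.36 z [-0.    -0.001 -1.   ] F [ 0.4 -0.3 -0. ] w 0.0476 j6 1.96
(np.float64(258.252121657757), np.float64(207.84050384389442)) (np.float64(258.321570984636), np.float64(327.98455207986683))
```

View pics/w1.png

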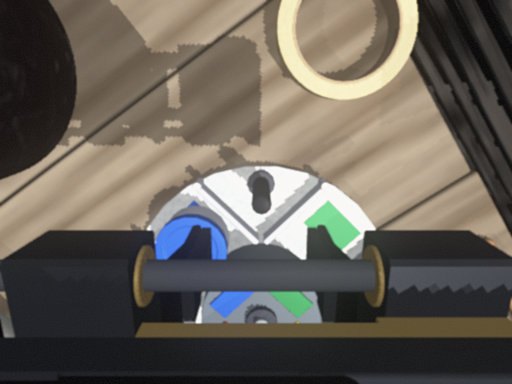

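The wrist view shows the post top at (261,207), against a prediction of (258,208), so the alignment is within about 1 mm. I'll go down and grip it.

jog_arm:
  travel:
    - [0,0,-20]
    - [0,0,-25]
    - [0,0,-25]
    - [0,0,-15]
    - [0,0,0]
  delta_rot:
    - [0,0,0]
    - [0,0,0]
    - [0,0,0]
    - [0,0,0]
    - [0,0,0]

```text
time_s: 3.5
ee_pos: [0.5934, 0.1977, 0.0694]
tcp_rot: [2.778, 1.468, -0.001]
contact_force: [-0.5, -0.4, 0.9]
width: 0.0476
```

jog_arm:
  travel:
    - [0,0,0]
    - [0,0,0]
    - [0,0,0]
    - [0,0,0]
    - [0,0,0]
    - [0,0,0]
  delta_rot:
    - [0,0,0]
    - [0,0,0]
    - [0,0,0]
    - [0,0,0]
    - [0,0,0]
    - [0,0,0]
  gripper: 0

```text
time_s: 4.1
ee_pos: [0.5938, 0.1978, 0.0701]
tcp_rot: [2.776, 1.47, 0.002]
contact_force: [0.7, -0.0, 1.5]
width: 0.013
```

```bash
python3 - <<'E'
from h import *
st()
c=np.array([.5351,.1115]);p=ctrl.state()['ee_pos'][:2]-c
r=np.hypot(*p);a0=np.degrees(np.arctan2(p[1],p[0]));print(r,a0)
# end angle -40 => via 16 steps of ~6 deg
n=16;a=np.radians(np.linspace(a0,-39.9,n+1));q=np.c_[np.cos(a),np.sin(a)]*r*1000
print((a[1]-a[0])*57.2958);print(np.diff(q,axis=0).round(1).tolist())
E
```

```text
t 4.1 pos [0.5938 0.1978 0.0701] yaw_y -34.21 z [ 0.001  0.    -1.   ] F [ 0.7 -0.   1.5] w 0.013 j6 1.96
0.10437261759183732 55.75960450543252
-5.978727419367456
[[8.7, -6.6], [7.9, -7.5], [7.1, -8.2], [6.2, -8.9], [5.3, -9.5], [4.2, -10.0], [3.2, -10.4], [2.1, -10.7], [0.9, -10.8], [-0.2, -10.9], [-1.3, -10.8], [-2.4, -10.6], [-3.5, -10.3], [-4.6, -9.9], [-5.6, -9.3], [-6.5, -8.7]]
```

jog_arm:
  travel:
    - [8.7,-6.6,0]
    - [7.9,-7.5,0]
    - [7.1,-8.2,0]
    - [6.2,-8.9,0]
    - [5.3,-9.5,0]
    - [4.2,-10.0,0]
    - [3.2,-10.4,0]
    - [2.1,-10.7,0]
    - [0.9,-10.8,0]
    - [-0.2,-10.9,0]
    - [-1.3,-10.8,0]
    - [-2.4,-10.6,0]
    - [-3.5,-10.3,0]
    - [-4.6,-9.9,0]
    - [-5.6,-9.3,0]
    - [-6.5,-8.7,0]
    - [0,0,0]
    - [0,0,0]
  delta_rot:
    - [0,0,-6]
    - [0,0,-6]
    - [0,0,-6]
    - [0,0,-6]
    - [0,0,-6]
    - [0,0,-6]
    - [0,0,-6]
    - [0,0,-6]
    - [0,0,-6]
    - [0,0,-6]
    - [0,0,-6]
    - [0,0,-6]
    - [0,0,-6]
    - [0,0,-6]
    - [0,0,-6]
    - [0,0,-6]
    - [0,0,0]
    - [0,0,0]

```text
time_s: 5.9
ee_pos: [0.6159, 0.0442, 0.0701]
tcp_rot: [-2.951, 1.077, -0.003]
contact_force: [3.0, -3.8, 0.8]
width: 0.0135
```

```bash
python3 - <<'E'
from h import *
st()
p=ctrl.state()['ee_pos'][:2]-np.array([.5351,.1115]);print(np.hypot(*p),np.degrees(np.arctan2(p[1],p[0])))
crop("top",200,140,360,240,5,"c2")
E
```

```text
t 5.9 pos [0.6159 0.0442 0.0701] yaw_y -130.1 z [ 0.002 -0.    -1.   ] F [ 3.  -3.8  0.8] w 0.0135 j6 0.54
0.10514945507747066 -39.794470943497856
```

View pics/c2.png

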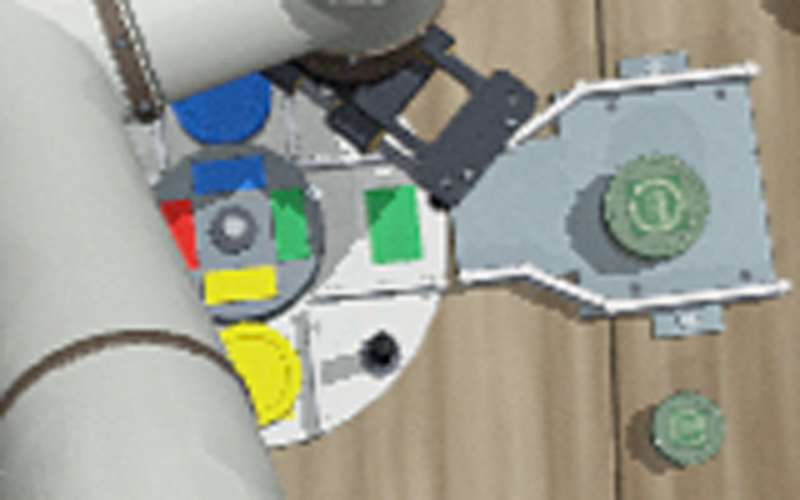

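Bay looks nearly aligned with the channel. Next: release, rise and move behind the tin, then check the carousel without the arm in the way.

jog_arm:
  travel:
    - [0,0,0]
    - [0,0,0]
    - [0,0,0]
    - [0,0,0]
    - [0,0,20]
    - [0,0,25]
    - [0,0,25]
  delta_rot:
    - [0,0,0]
    - [0,0,0]
    - [0,0,0]
    - [0,0,0]
    - [0,0,0]
    - [0,0,0]
    - [0,0,0]
  gripper: 0.4

```text
time_s: 6.65
ee_pos: [0.6144, 0.0448, 0.1398]
tcp_rot: [2.95, -1.079, -0.002]
contact_force: [0.9, -0.6, 0.4]
width: 0.0347
```

jog_arm:
  travel:
    - [-9,-28,0]
    - [-9,-32,0]
    - [-9,-32,0]
    - [-10,-32,0]
    - [-10,-32,0]
    - [-10,-32,0]
    - [-10,-32,0]
    - [0,0,0]
    - [0,0,0]
  delta_rot:
    - [0,0,-6.5]
    - [0,0,-6.5]
    - [0,0,-6.5]
    - [0,0,-6.5]
    - [0,0,-6.5]
    - [0,0,-6.5]
    - [0,0,-6]
    - [0,0,0]
    - [0,0,0]
  gripper: 0.276

```text
time_s: 7.55
ee_pos: [0.5476, -0.1757, 0.1395]
tcp_rot: [2.312, -2.127, -0.001]
contact_force: [-0.4, 0.3, 0.4]
width: 0.0241
```

```bash
python3 - <<'E'
from h import *
st()
crop("top",200,145,300,220,8,"c3")
E
```

```text
t 7.55 pos [ 0.5476 -0.1757  0.1395] yaw_y -175.24 z [-0.  0. -1.] F [-0.4  0.3  0.4] w 0.0241 j6 0.11
```

View pics/c3.png

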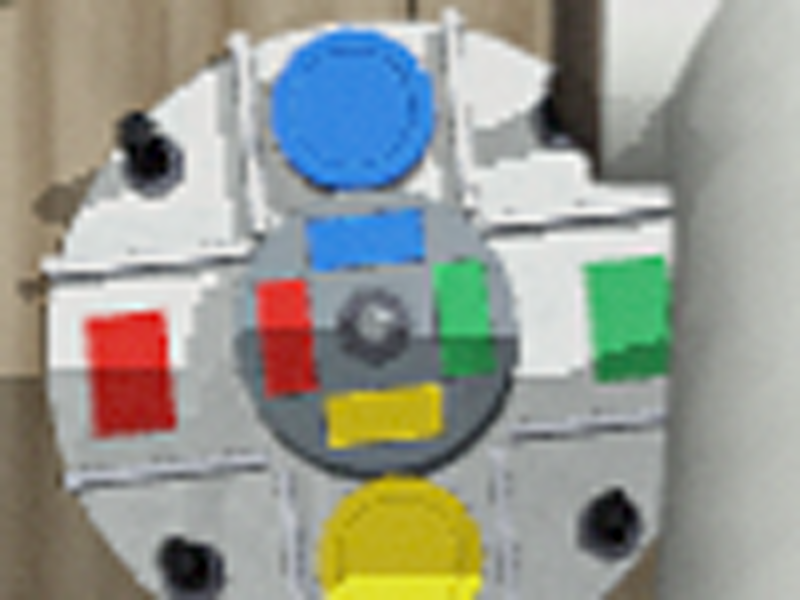

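```bash
python3 - <<'E'
from h import *
c=ctrl.get_calibration("top")
g=lambda x,y,z:px2w(c,(x+.5)/8-.5+200,(y+.5)/8-.5+145,z)[:2]
a=lambda d:np.degrees(np.arctan2(d[1],d[0])).round(2)
print('blue-yel(+90 =>)',a(g(354,109,.044)-g(401,556,.044))+90)
print('div',a(g(70,484,.028)-g(660,418,.028)),a(g(45,268,.028)-g(672,210,.028)))
cen=(g(354,109,.044)+g(401,556,.044))/2
print(cen,'red',a(g(130,373,.010)-cen), 'grn-red tiles',a(g(286,337,.053)-g(463,318,.053)))
E
```

```text
blue-yel(+90 =>) 94.9
div 95.08 93.96
[0.53569224 0.11167832] red 94.98 grn-red tiles 94.82
```

The carousel reads about 94.9° against the tray's 94.3–95.2°, so the bay is square to the channel. I'll go down behind the tin and push diagonally to the centre line.

jog_arm:
  travel:
    - [0,0,-20]
    - [0,0,-25]
    - [0,0,-25]
    - [0,0,-20]
    - [0,0,-12]
    - [0,0,0]
    - [0,4.1,0]
    - [0,4.1,0]
    - [0,4.1,0]
    - [0,4.1,0]
    - [0,0,0]
  delta_rot:
    - [0,0,0]
    - [0,0,0]
    - [0,0,0]
    - [0,0,0.2]
    - [0,0,0]
    - [0,0,0]
    - [0,0,0]
    - [0,0,0]
    - [0,0,0]
    - [0,0,0]
    - [0,0,0]

```text
time_s: 8.7
ee_pos: [0.5482, -0.1584, 0.0382]
tcp_rot: [-2.316, 2.121, -0.001]
contact_force: [0.3, -0.2, -1.3]
width: 0.0239
```

jog_arm:
  travel:
    - [0.4,5,0]
    - [0.4,5,0]
    - [0.4,5,0]
    - [0.4,5,0]
    - [0.4,5,0]
    - [0.4,5,0]
    - [0.4,5,0]
    - [0.4,5,0]
    - [0.4,5,0]
    - [0.4,5,0]
    - [0.4,5,0]
    - [0.4,5,0]
    - [0.4,5,0]
    - [0.4,5,0]
    - [0,0,0]
    - [0,0,0]
  delta_rot:
    - [0,0,0]
    - [0,0,0]
    - [0,0,0]
    - [0,0,0]
    - [0,0,0]
    - [0,0,0]
    - [0,0,0]
    - [0,0,0]
    - [0,0,0]
    - [0,0,0]
    - [0,0,0]
    - [0,0,0]
    - [0,0,0]
    - [0,0,0]
    - [0,0,0]
    - [0,0,0]

```text
time_s: 10.3
ee_pos: [0.5535, -0.0887, 0.0375]
tcp_rot: [-2.316, 2.122, 0.0]
contact_force: [-0.9, -0.0, -1.1]
width: 0.0241
```

```bash
python3 - <<'E'
from h import *
st()
d=(ctrl.state()['ee_pos'][:2]-[.5354,.1115])*1000
t=np.radians(5);print('base',d@[np.cos(t),np.sin(t)],d@[-np.sin(t),np.cos(t)])
a=ctrl.read_camera("wrist")[:,:,::-1];b=ctrl.read_camera("top")[145:225,225:335,::-1]
b=cv2.resize(b,(528,384),interpolation=cv2.INTER_CUBIC)
cv2.imwrite("pics/m1.png",cv2.resize(np.hstack([a,b]),(800,295)))
E
```

```text
t 10.3 pos [ 0.5535 -0.0887  0.0375] yaw_y -175.0 z [-0.  0. -1.] F [-0.9 -0.  -1.1] w 0.0241 j6 -0.04
base 0.5305488739553794 -201.04869389985035
```

View pics/m1.png

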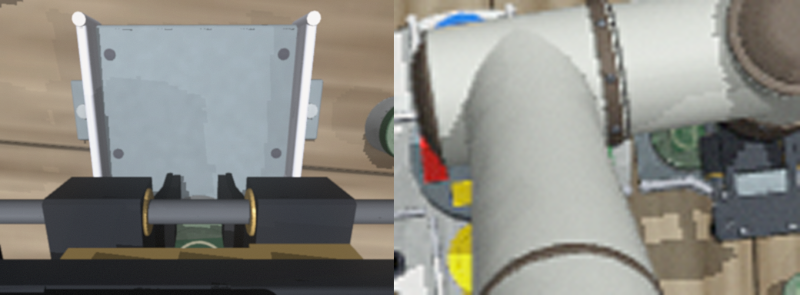

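The tin lid at (199,245) sits centred between the fingers, and the tool is within about 1 mm of the tray's axis. I'll push straight in.

jog_arm:
  travel:
    - [-0.4,5,0]
    - [-0.4,5,0]
    - [-0.4,5,0]
    - [-0.4,5,0]
    - [-0.4,5,0]
    - [-0.4,5,0]
    - [-0.4,5,0]
    - [-0.4,5,0]
    - [-0.4,5,0]
    - [-0.4,5,0]
    - [-0.4,5,0]
    - [-0.4,5,0]
    - [-0.4,5,0]
    - [-0.4,5,0]
    - [-0.2,2.5,0]
    - [-0.2,2.5,0]
    - [0,0,0]
    - [0,0,0]
  delta_rot:
    - [0,0,0]
    - [0,0,0]
    - [0,0,0]
    - [0,0,0]
    - [0,0,0]
    - [0,0,0]
    - [0,0,0]
    - [0,0,0]
    - [0,0,0]
    - [0,0,0]
    - [0,0,0]
    - [0,0,0]
    - [0,0,0]
    - [0,0,0]
    - [0,0,0]
    - [0,0,0]
    - [0,0,0]
    - [0,0,0]

```text
time_s: 12.2
ee_pos: [0.5475, -0.0139, 0.0376]
tcp_rot: [-2.316, 2.123, 0.0]
contact_force: [-0.4, 0.3, 0.1]
width: 0.0239
```

jog_arm:
  travel:
    - [-0.1,1.5,0]
    - [-0.1,1.5,0]
    - [-0.1,1.5,0]
    - [-0.1,1.5,0]
    - [-0.1,1,0]
    - [0,0,0]
  delta_rot:
    - [0,0,0]
    - [0,0,0]
    - [0,0,0]
    - [0,0,0]
    - [0,0,0]
    - [0,0,0]

```text
time_s: 12.8
ee_pos: [0.547, -0.0068, 0.0376]
tcp_rot: [-2.316, 2.123, -0.0]
contact_force: [0.6, 0.2, -1.0]
width: 0.024
```

```bash
python3 - <<'E'
from h import *
st()
d=(ctrl.state()['ee_pos'][:2]-[.5354,.1115])*1000
t=np.radians(5);print('base',d@[np.cos(t),np.sin(t)],d@[-np.sin(t),np.cos(t)])
E
```

```text
t 12.8 pos [ 0.547  -0.0068  0.0376] yaw_y -175.01 z [ 0.  0. -1.] F [ 0.6  0.2 -1. ] w 0.024 j6 -0.2
base 1.235665824417267 -118.87951213754185
```

jog_arm:
  travel:
    - [-0.1,0.8,0]
    - [-0.1,0.8,0]
    - [0,0,0]
  delta_rot:
    - [0,0,0]
    - [0,0,0]
    - [0,0,0]

```text
time_s: 13.1
ee_pos: [0.5468, -0.0053, 0.0375]
tcp_rot: [2.316, -2.123, -0.0]
contact_force: [0.3, -0.1, 0.2]
width: 0.0242
```

jog_arm:
  travel:
    - [-0.1,0.8,0]
    - [0,0,0]
  delta_rot:
    - [0,0,0]
    - [0,0,0]

```text
time_s: 13.3
ee_pos: [0.5467, -0.0045, 0.0376]
tcp_rot: [-2.316, 2.123, -0.0]
contact_force: [0.8, -1.7, 1.0]
width: 0.0234
```

jog_arm:
  travel:
    - [-0.1,0.7,0]
    - [0,0,0]
  delta_rot:
    - [0,0,0]
    - [0,0,0]

```text
time_s: 13.5
ee_pos: [0.5465, -0.0039, 0.0376]
tcp_rot: [2.316, -2.123, 0.0]
contact_force: [-0.3, -0.4, -0.3]
width: 0.0241
```

jog_arm:
  travel:
    - [0,0.5,0]
    - [0,0,0]
  delta_rot:
    - [0,0,0]
    - [0,0,0]

```text
time_s: 13.7
ee_pos: [0.5465, -0.0037, 0.0375]
tcp_rot: [2.316, -2.122, 0.0]
contact_force: [0.2, -2.1, -0.5]
width: 0.024
```

jog_arm:
  travel:
    - [0,0.8,0]
    - [0,0,0]
  delta_rot:
    - [0,0,0]
    - [0,0,0]

```text
time_s: 13.9
ee_pos: [0.5464, -0.0034, 0.0376]
tcp_rot: [2.315, -2.122, 0.0]
contact_force: [0.2, -6.3, -0.2]
width: 0.0242
```

jog_arm:
  travel:
    - [0,0.6,0]
    - [0,0,0]
  delta_rot:
    - [0,0,0]
    - [0,0,0]

```text
time_s: 14.1
ee_pos: [0.5463, -0.0033, 0.0376]
tcp_rot: [2.314, -2.122, 0.0]
contact_force: [1.6, -7.6, 0.1]
width: 0.0239
```

The tin is against the hub: force rises and motion stalls. I'll back straight out, rise and clear the view.

jog_arm:
  travel:
    - [0.2,-2,0]
    - [0.4,-5,0]
    - [0.9,-10,0]
    - [0.9,-10,0]
    - [0.9,-10,0]
    - [0.9,-10,0]
    - [0,0,25]
    - [0,0,40]
    - [0,0,40]
    - [0,0,40]
    - [0,-45,0]
    - [0,-45,0]
    - [0,-45,0]
    - [0,-45,0]
    - [0,-45,0]
    - [0,-45,0]
    - [-20,-40,0]
    - [-20,-40,0]
    - [-20,-40,0]
    - [0,0,0]
  delta_rot:
    - [0,0,0]
    - [0,0,0]
    - [0,0,0]
    - [0,0,0]
    - [0,0,0]
    - [0,0,0]
    - [0,0,0]
    - [0,0,0]
    - [0,0,0]
    - [0,0,0]
    - [0,0,0]
    - [0,0,0]
    - [0,0,0]
    - [0,0,0]
    - [0,0,0]
    - [0,0,0]
    - [0,0,0]
    - [0,0,0]
    - [0,0,0]
    - [0,0,0]

```text
time_s: 16.1
ee_pos: [0.4874, -0.4437, 0.1819]
tcp_rot: [2.308, -2.13, -0.001]
contact_force: [0.6, -0.3, -0.4]
width: 0.024
```

```bash
python3 - <<'E'
from h import *
st()
crop("top",200,140,360,240,5,"c4")
E
```

```text
t 16.1 pos [ 0.4874 -0.4437  0.1819] yaw_y -175.41 z [-0.001 -0.    -1.   ] F [ 0.6 -0.3 -0.4] w 0.024 j6 0.57
```

View pics/c4.png

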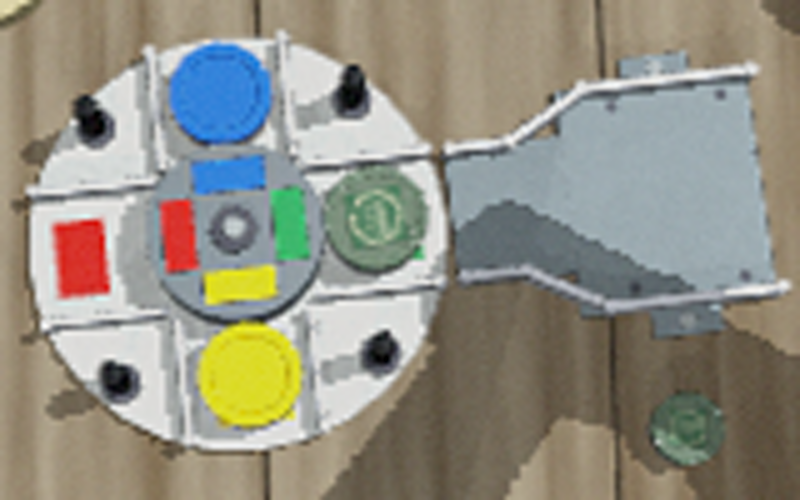

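```bash
python3 - <<'E'
from h import *
c=ctrl.get_calibration("top")
g=lambda x,y,z:px2w(c,(x+.5)/5-.5+200,(y+.5)/5-.5+140,z)[:2]
a=lambda d:np.degrees(np.arctan2(d[1],d[0])).round(2)
b,y,t,s=g(221,92,.044),g(250,373,.044),g(376,218,.044),g(234,227,.062)
cen=(b+y)/2;print(cen,s,'bay axis',a(b-y)+90)
for q in(cen,s):print('tin r',np.linalg.norm(t-q),a(t-q))
print('radii of fixed',np.linalg.norm(b-y)/2)
print('posts',a(g(351,74,.076)-g(115,377,.076)) if 0 else '', 'div',a(g(38,328,.028)-g(440,286,.028)),a(g(32,194,.028)-g(432,153,.028)))
E
```

```text
[0.53577378 0.11181602] [0.53536292 0.11184216] bay axis 94.79
tin r 0.07883873183974101 -85.91
tin r 0.07889515508688101 -85.61
radii of fixed 0.07984062010348159
posts  div 94.66 94.53
```

```bash
python3 -c "
from plant import ctrl
print(ctrl.hand_in())"
```

```text
the job is handed in; nothing more can be done
None
```

The job is done and handed in: the seed tin is home in the green bay, and that bay faces the channel. The arm finished clear of everything at 16.1 s, well under the 54 s limit.

- **Turning the carousel:** I gripped one post and swung it about 96° clockwise. In the last picture the bay axis reads 94.5–94.8°. My tray readings are 94.2–95.9°, mostly 94.2–95.2°, so the bay is within about half a degree of square.
- **Sliding the tin:** I pushed it flat with two fingertips, first to the centre line and then down the channel. At the hub the force rose to about 7.6 N and the motion stalled.
- **Tin position:** It measures 78.9 mm from the axis, against 80.5 mm nominal. The fixed tins measure 79.8 mm by the same method, so the difference is within measuring error. It sits about 1 mm off the bay's centre line.
- **Disagreements:** The hub contact came 2–4 mm further in than I had worked out, and the first small force readings there were lost in noise.
- **Not checked:** I did not re-measure the bystanders at the end. Nothing touched them on the way, as far as the forces show.

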